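# Move a row of forming stakes to the rack in reverse order

## Task

The four small steel forming stakes stand in a row on the pale board. Move them all into the dark wooden rack, one to a bay, in the reverse order: the stake at the left end of the board goes into the bay at the right end of the rack (left and right as seen from the robot), the next one beside it, and so on. Set each down upright on the floor of its bay, let go of it, and do not knock any stake over.

Things in the scene. Friction and masses are not known exactly. Their poses are not given: they have to be found in the camera images.
- dome_stake: dome stake: loose steel forming stake, round post 30 mm in diameter with a hemispherical top, 59 mm high over all, on a round foot 38 mm in diameter and 7 mm high; straight sides to grip from height 10 to 40 mm. 0.13 to 0.25 kg. Origin at the centre of its underside, z up. At the start it stands upright on its pad.
- cone_stake: cone stake: loose steel forming stake, round post 30 mm in diameter whose top tapers from height 40 mm to a blunt 6 mm point, 67 mm high over all, on a round foot 38 mm in diameter and 7 mm high; straight sides to grip from height 10 to 40 mm. 0.13 to 0.25 kg. Origin at the centre of its underside, z up. At the start it stands upright on its pad.
- flat_stake: flat stake: loose steel forming stake, square post 30 x 30 mm (sides along its x and y) with a flat square top, 56 mm high over all, on a round foot 38 mm in diameter and 7 mm high; straight sides to grip from height 10 to 40 mm. 0.13 to 0.25 kg. Origin at the centre of its underside, z up. At the start it stands upright on its pad.
- ridge_stake: ridge stake: loose steel forming stake, square post 30 x 30 mm (sides along its x and y) up to height 42 mm, then a narrow rounded ridge 14 mm wide along its x, 59 mm high over all, on a round foot 38 mm in diameter and 7 mm high; straight sides to grip from height 10 to 40 mm. 0.13 to 0.25 kg. Origin at the centre of its underside, z up. At the start it stands upright on its pad.
- dome_pad: fixed round black rubber pad, 48 mm in diameter, 3 mm thick, on the pale board; the dome stake stands centred on it at the start. Origin at the centre of its underside; its top is 3 mm higher (15 mm above the bench).
- cone_pad: fixed round black rubber pad, 48 mm in diameter, 3 mm thick, on the pale board; the cone stake stands centred on it at the start. Origin at the centre of its underside; its top is 3 mm higher (15 mm above the bench).
- flat_pad: fixed round black rubber pad, 48 mm in diameter, 3 mm thick, on the pale board; the flat stake stands centred on it at the start. Origin at the centre of its underside; its top is 3 mm higher (15 mm above the bench).
- ridge_pad: fixed round black rubber pad, 48 mm in diameter, 3 mm thick, on the pale board; the ridge stake stands centred on it at the start. Origin at the centre of its underside; its top is 3 mm higher (15 mm above the bench).
- board: pale wooden board, fixed on the bench, 76 x 262 x 12 mm, long along its y, carrying the four pads in one straight row at y = +93, +31, -31, -93 mm (which pad is where differs each time). Origin at the centre of its underside; +y is its left end seen from the robot (turned at most 0.25 rad).
- rack: dark wooden rack, fixed on the bench, 74 x 257 x 16 mm, long along its y, with four open bays in a row, centres at x = 0, y = +93, +31, -31, -93 mm. Each bay is 60 mm (x) by 55 mm (y); its floor is 10 mm above the bench, the slightly lighter low rails round it reach 16 mm. Empty at the start. Origin at the centre of its underside; +y is its left end seen from the robot (turned at most 0.25 rad).
Mind the look-alikes: they are no part of the job. What is shaped like the cone_stake but green or pink is not meant.

How it is judged:
By the outcome, as a careful person would: the job done as asked, in the order asked, and still so for the second after the job is handed in, with the robot touching nothing.
It also fails if it takes over 86 s, if anything falls off the work surface, if the arm or the gripper's body presses on something with over 40 N, if the wrist force passes 120 N, or if a joint passes its speed limit or range.

## Robot

A 6-joint arm with a two-finger parallel gripper is mounted at the origin on a cart in front of the work surface, level with it; the furniture and walls round the work are solid. World frame = base frame: x ahead of the robot, y to its left, z up, the work surface at z = 0. Lengths are in mm, angles in rad, forces in N, time in s.
With the tool pointing down it reaches from about 300 to 875 mm from the base axis. Payload 4.2 kg.
Tool frame: the origin (TCP) lies at the very end of the fingers, on their centre line; the grasp point (between the pads) lies behind it (env.grip_depth is the z of the grasp point in the tool frame, in mm); z points along the fingers, y is the direction in which the jaws open and shut (so a half turn about z gives the same grasp; the last joint's range is limited). The gripper opens to 85 mm and grips with 20 to 120 N. Pads are 22 mm wide; open, the fingers measure 114 mm over their backs; the gripper's body (76 mm by 85 mm) begins 54 mm behind the grasp point. The pads swing forward as they close: fully open they stand 13 mm farther back than shut.
Start: joints at [-0.02, 0.32, 1.565, -0, 1.257, -0.02], TCP at [575.014, 0, 231.338] pointing down, gripper open.
Joint ranges: [-3.11, 3.11], [-0.84, 2.01], [0.21, 2.61], [-1.34, 4.49], [0.05, 2.63], [-2.56, 2.56]. Speed limits (rad/s): [2.57, 2.57, 3.14, 3.14, 3.14, 3.14].

## Interface

Orientations are given as a unit quaternion [x, y, z, w].
In Python, from workcell import env, hand, eyes, job gives the robot as it stands. The module is installed in compiled form; this text tells all that it offers. Calls block until the motion is done:
- env.move_ptp(position, orientation): joint-space move of the TCP to a pose.
- env.move_l(position, attitude=None, vel=150): straight line of the TCP; attitude=None keeps the orientation; vel is the mean speed in mm/s.
- env.set_joints(angles): joint-space move.
- hand.command_gripper(opening, squeeze=None): opening from 0.0 (shut) to 1.0 (fully open); squeeze is the grip in N (None keeps the last); returns when the fingers have stopped.
- env.pause(seconds).
- env.solve_ik(position, orientation): joint angles nearest the present ones, or None.
- eyes.capture(name): name is "scene" or "side" or "wrist"; returns the picture (420x560x3 uint8, red, green, blue); there is no depth.
- eyes.camera_params(name): a dict with "K" (3x3 intrinsics, pixels), "world_to_cam" (4x4, takes a point from world to camera coordinates). Camera axes: x right, y down, z forward; pixel columns grow to the right and rows downward; lengths in mm; the calibration is good to about 2 mm. The wrist camera is an equidistant fisheye: a pixel r from the principal point sees the ray r / f radians off the axis. A picture is of the moment at which its call begins: read the wrist's pose just before it. camera_params takes no time and is no camera call; for the wrist camera it gives the pose at the moment of the call.
A pose or a line that the arm cannot do raises env.Unreachable and nothing moves.
- job.job_done(): hands the job in, once; it reports no verdict.
Readings, each from a call of its own:
- env.current_clock(): time.
- env.current_joints(): joint angles.
- env.current_qd(): joint speeds.
- env.current_effort(): joint torques, N m.
- env.current_eef_pos(): TCP position.
- env.current_orientation(): TCP orientation.
- env.current_ft_force(): force on the tool from outside, world axes, zero at the start.
- env.current_ft_torque(): the same for the moment, N m.
- env.current_opening(): opening from 0.0 (shut) to 1.0 (fully open).
Only numpy, scipy, OpenCV 4.12 (cv2) and the standard library are available. Lean on these libraries where they do the work, as an engineer would, in place of code of your own. Each camera call takes 0.05 s, during which the arm holds its last target.

## Working session

There is one attempt and no reset: what is moved stays moved. The work goes in short steps, each a Python script; the robot and the scene stay as the last script left them, time stands still between calls to the robot, and variables do not carry over. Pictures are saved under pics/ and viewed, and the job is handed in when it is done.

```bash
mkdir -p pics; python3 - <<'E'
from workcell import env, hand, eyes, job
import cv2
for n in ("scene","side","wrist"):
    p=eyes.camera_params(n); print(n,p["K"].tolist() if hasattr(p["K"],'tolist') else p["K"]); print(p["world_to_cam"])
    cv2.imwrite(f"pics/{n}0.png",eyes.capture(n)[:,:,::-1])
print(env.current_clock(),env.grip_depth,env.current_eef_pos(),env.current_orientation(),env.current_opening())
E
```

```text
scene [[528.6662872377437, 0.0, 275.2810212604931], [0.0, 528.6662872377437, 202.10687142134333], [0.0, 0.0, 1.0]]
[[-4.02699373e-01 -9.15241789e-01  1.28717997e-02  3.19055513e+02]
 [-5.28187429e-01  2.20867495e-01 -8.19899744e-01  2.94791997e+02]
 [ 7.47563546e-01 -3.36971835e-01 -5.72362409e-01  1.05488292e+03]
 [ 0.00000000e+00  0.00000000e+00  0.00000000e+00  1.00000000e+00]]
side [[537.5546215264463, 0.0, 270.7044056331921], [0.0, 537.5546215264463, 208.64638616169483], [0.0, 0.0, 1.0]]
[[ 8.56232042e-01 -5.16395185e-01 -1.42374045e-02 -4.01944664e+02]
 [-3.06175540e-01 -4.85084371e-01 -8.19115188e-01  2.47066095e+02]
 [ 4.16080797e-01  7.05711815e-01 -5.73452356e-01  8.71693213e+02]
 [ 0.00000000e+00  0.00000000e+00  0.00000000e+00  1.00000000e+00]]
wrist [[325.19226210127806, 0.0, 280.80327714307714], [0.0, 325.19226210127806, 205.84957691779633], [0.0, 0.0, 1.0]]
[[ 9.99998932e-01  4.12582867e-05 -1.46090097e-03 -5.74030287e+02]
 [ 5.06079120e-04 -9.47533712e-01  3.19655454e-01 -4.16202180e+01]
 [-1.37106448e-03 -3.19655852e-01 -9.47532721e-01  3.79390570e+02]
 [ 0.00000000e+00  0.00000000e+00  0.00000000e+00  1.00000000e+00]]
0.15 -18.700000000000003 [5.74641193e+02 2.71337630e-02 2.30691414e+02] [ 7.07093359e-01  7.07119883e-01 -4.67171601e-04 -4.85306751e-04] 0.9979145262310215
```

View pics/scene0.png

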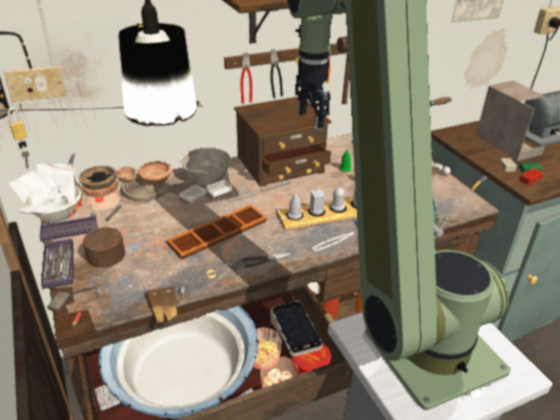

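View pics/side0.png

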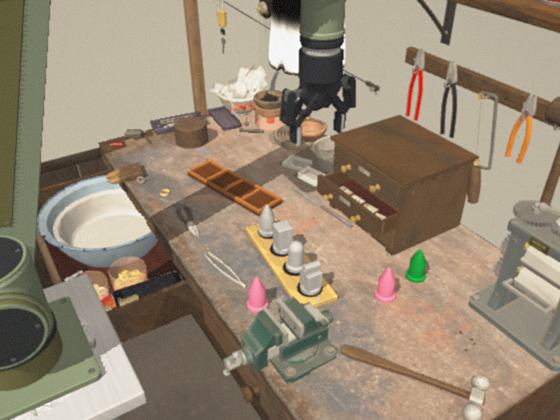

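View pics/wrist0.png

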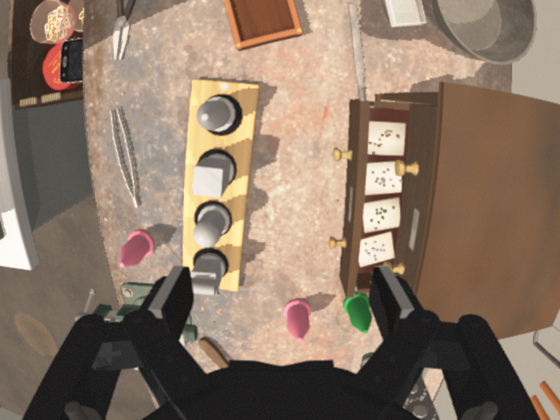

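The scene, side and wrist views show the board from its +y end: cone, flat, dome, ridge. The wrist view has them at (217,112), (210,178), (210,225) and (208,275). The rack is at the top, near (265,20), and only partly in view. The pink and green cones are the decoys. Next I measure.

```bash
cat > h.py <<'E'
import numpy as np, cv2
def ray(p,uv,fish):
    K=np.array(p["K"]);T=np.array(p["world_to_cam"]);R=T[:3,:3];t=T[:3,3]
    uv=np.atleast_2d(np.asarray(uv,float))
    x=(uv[:,0]-K[0,2])/K[0,0];y=(uv[:,1]-K[1,2])/K[1,1]
    if fish:
        r=np.hypot(x,y)+1e-12; d=np.stack([np.sin(r)*x/r,np.sin(r)*y/r,np.cos(r)],1)
    else: d=np.stack([x,y,np.ones_like(x)],1)
    return -R.T@t, d@R
def plane(p,uv,z,fish):
    c,d=ray(p,uv,fish); s=(z-c[2])/d[:,2]; return (c+s[:,None]*d)[:,:2]
def topdown(p,img,z,x0,x1,y0,y1,fish,s=1.0):
    """rectify the picture onto plane z; pixel col=(x-x0)*s, row=(y1-y)*s"""
    xs=np.arange(x0,x1,1/s);ys=np.arange(y1,y0,-1/s)
    X,Y=np.meshgrid(xs,ys);P=np.stack([X,Y,np.full_like(X,z)],-1)
    K=np.array(p["K"]);T=np.array(p["world_to_cam"])
    C=P@T[:3,:3].T+T[:3,3]
    if fish:
        rr=np.hypot(C[...,0],C[...,1]);th=np.arctan2(rr,C[...,2]);k=th/(rr+1e-9)
    else: k=1/C[...,2]
    return cv2.remap(img,(C[...,0]*k*K[0,0]+K[0,2]).astype(np.float32),(C[...,1]*k*K[1,1]+K[1,2]).astype(np.float32),cv2.INTER_LINEAR)
E
python3 - <<'E'
from workcell import env, hand, eyes, job
from h import *
for n in ("wrist","scene","side"):
    p=eyes.camera_params(n); im=cv2.imread(f"pics/{n}0.png"); hsv=cv2.cvtColor(im,cv2.COLOR_BGR2HSV)
    f=n=="wrist"
    for nm,lo,hi,z in (("board",(17,90,120),(32,255,255),12),("rack",(4,140,60),(16,255,220),16)):
        m=cv2.inRange(hsv,lo,hi); m=cv2.morphologyEx(m,cv2.MORPH_CLOSE,np.ones((5,5)))
        cs=sorted(cv2.findContours(m,cv2.RETR_EXTERNAL,cv2.CHAIN_APPROX_NONE)[0],key=cv2.contourArea)[-2:]
        for c in cs:
            w=plane(p,c[:,0,:],z,f).astype(np.float32); r=cv2.minAreaRect(w)
            print(n,nm,cv2.boundingRect(c),np.round(r[0],1),np.round(r[1],1),round(r[2],1))
im=cv2.imread("pics/wrist0.png")
cv2.imwrite("pics/wz.png",cv2.resize(im[70:300,90:390],None,fx=2.6,fy=2.6,interpolation=cv2.INTER_CUBIC))
im=cv2.imread("pics/side0.png")
cv2.imwrite("pics/sz.png",cv2.resize(im[150:390,170:420],None,fx=2.5,fy=2.5,interpolation=cv2.INTER_CUBIC))
E
```

```text
wrist board (395, 160, 24, 16) [723.5   8.9] [30.3 18.4] 4.6
wrist board (183, 80, 76, 211) [496.5 -24.9] [260.4  75.7] 82.7
wrist rack (540, 382, 20, 32) [1319.5 -592.1] [ 22.9 328.3] 47.2
wrist rack (228, 0, 74, 50) [555.  175.5] [72.4 59.1] 13.6
scene board (277, 198, 81, 31) [488.5   4.2] [221.   90.2] 82.3
scene board (5, 68, 60, 33) [1714.6  648.3] [208.6 321.9] 89.4
scene rack (457, 142, 103, 48) [ 486.9 -625.3] [309.8 215.5] 35.2
scene rack (167, 205, 99, 53) [520.1 278.4] [ 86.7 258.4] 12.9
side board (115, 269, 30, 19) [211.6  87.9] [47.  53.4] 68.7
side board (246, 224, 92, 83) [489.1 -28. ] [272.   80.7] 84.2
side rack (507, 0, 53, 32) [2369.4  775.5] [496.8 199.3] 59.1
side rack (188, 160, 94, 55) [523.7 266.5] [ 84.5 265.3] 14.6
```

View pics/wz.png

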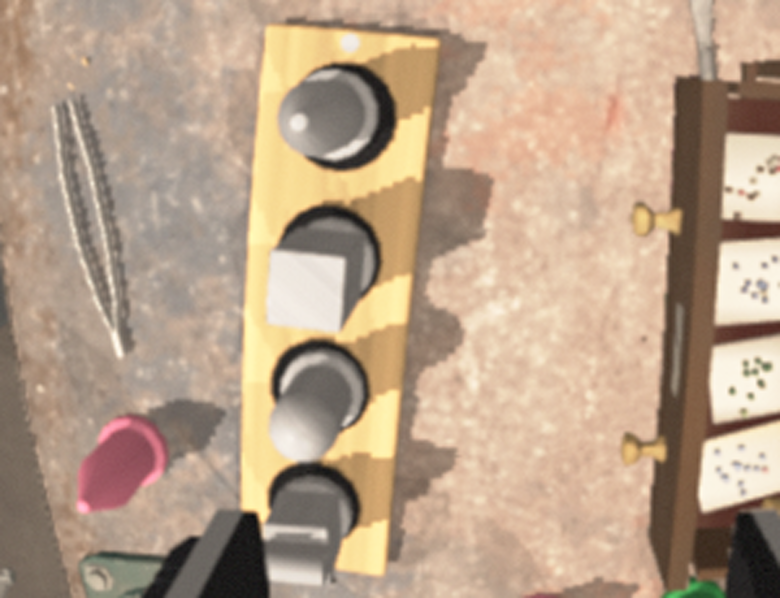

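View pics/sz.png

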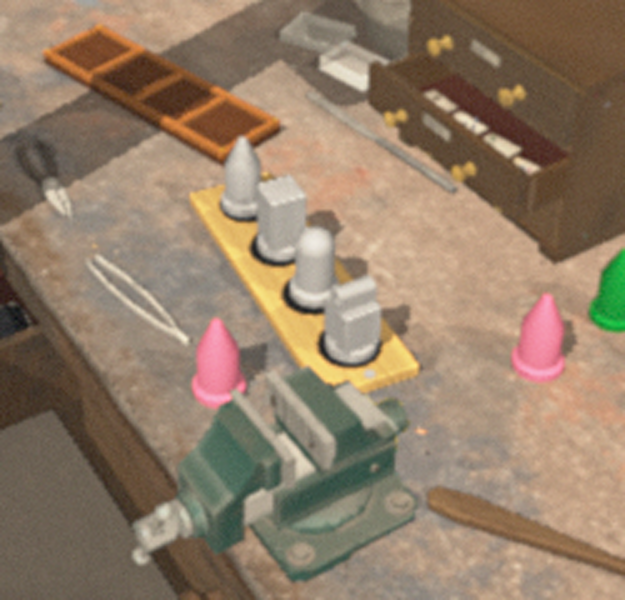

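```bash
python3 - <<'E'
from workcell import env, hand, eyes, job
from h import *
from scipy.spatial.transform import Rotation as Ro
p=eyes.camera_params("wrist")
q=np.array([(272,250),(347,255),(340,331),(267,318)])/2.6+[90,70]
w=plane(p,q,71,True);print(w.round(1),w.mean(0))
for i in range(4):
    d=w[(i+1)%4]-w[i];print(np.hypot(*d).round(1),np.degrees(np.arctan2(d[1],d[0])).round(1))
# ridge top line z=15+42..59
q=np.array([(267,532),(328,536)])/2.6+[90,70]
w=plane(p,q,70,True);d=w[1]-w[0];print(w.round(1),np.degrees(np.arctan2(d[1],d[0])))
for k in ((635,219),(630,449)):
    for z in (30,60): print("knob",plane(p,np.array(k)/2.6+[90,70],z,True))
R0=Ro.from_quat([0.70710678,0.70710678,0,0])
def Q(a): return (Ro.from_euler('z',a)*R0).as_quat()
env.move_ptp([515,185,290],Q(0.23))
p=eyes.camera_params("wrist"); im=eyes.capture("wrist")[:,:,::-1].copy(); cv2.imwrite("pics/rack1.png",im)
np.savez("rack1.npz",K=p["K"],world_to_cam=p["world_to_cam"])
print(env.current_clock(),env.current_eef_pos())
hsv=cv2.cvtColor(im,cv2.COLOR_BGR2HSV)
m=cv2.inRange(hsv,(4,140,40),(16,255,220)); m=cv2.morphologyEx(m,cv2.MORPH_CLOSE,np.ones((5,5)))
cv2.imwrite("pics/rack1m.png",m)
for c in sorted(cv2.findContours(m,cv2.RETR_EXTERNAL,cv2.CHAIN_APPROX_NONE)[0],key=cv2.contourArea)[-2:]:
    w=plane(p,c[:,0,:],16,True).astype(np.float32); r=cv2.minAreaRect(w)
    print(cv2.boundingRect(c),np.round(r[0],1),np.round(r[1],1),round(r[2],1))
E
```

```text
[[491.1  20.7]
 [519.5  18.3]
 [515.4 -10.9]
 [487.2  -5.6]] [503.29135883   5.61978341]
28.6 -4.8
29.5 -98.0
28.7 169.4
26.6 81.6
[[ 477.  -100.1]
 [ 503.7 -101.1]] -2.010827023993179
knob [[631.42981827  24.84560263]]
knob [[626.44628646  29.84602017]]
knob [[634.43014547 -78.98066853]]
knob [[629.18347538 -64.87435493]]
1.025 [515.2472981  183.78348495 289.28004524]
(97, 93, 5, 6) [245.1 226.7] [7.7 4.4] 73.4
(280, 8, 58, 185) [530.6 272. ] [ 71.7 242. ] 14.0
```

View pics/rack1.png

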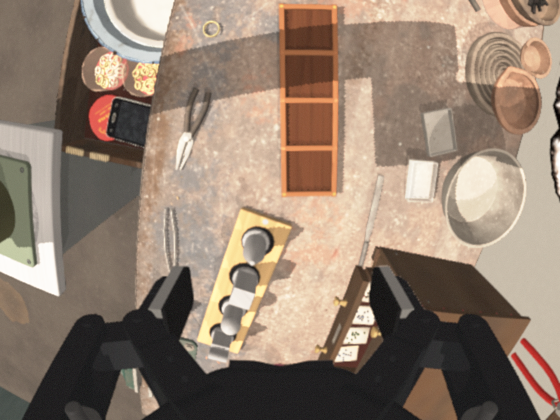

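View pics/rack1m.png

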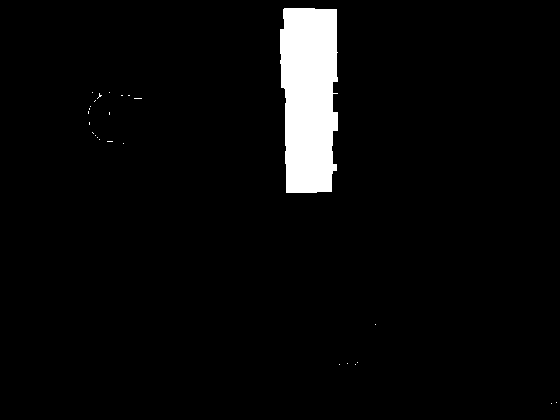

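The rack is in full view: outer corners about (280,5), (338,6), (337,195), (283,195). The mask missed part of the rail, so I rectify the picture onto the rail plane and measure there.

```bash
python3 - <<'E'
from h import *
p=dict(np.load("rack1.npz")); im=cv2.imread("pics/rack1.png")
td=topdown(p,im,16,430,630,110,430,True,2.0); cv2.imwrite("pics/td.png",td[:, :][:600])
hsv=cv2.cvtColor(td,cv2.COLOR_BGR2HSV)
m=cv2.inRange(hsv,(3,110,40),(18,255,255)); m=cv2.morphologyEx(m,cv2.MORPH_OPEN,np.ones((3,3)));m=cv2.morphologyEx(m,cv2.MORPH_CLOSE,np.ones((7,7)))
cv2.imwrite("pics/tdm.png",m[:600])
c=max(cv2.findContours(m,cv2.RETR_EXTERNAL,cv2.CHAIN_APPROX_NONE)[0],key=cv2.contourArea)
w=np.stack([430+c[:,0,0]/2,430-c[:,0,1]/2],1).astype(np.float32);print(cv2.minAreaRect(w))
E
```

```text
((530.3760986328125, 272.70184326171875), (74.03913116455078, 254.78245544433594), 13.958290100097656)
```

View pics/td.png

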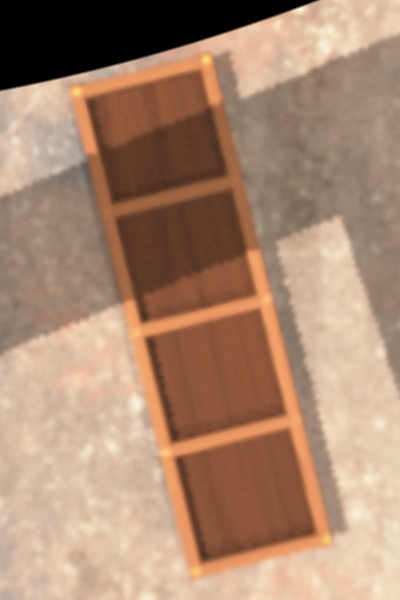

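View pics/tdm.png

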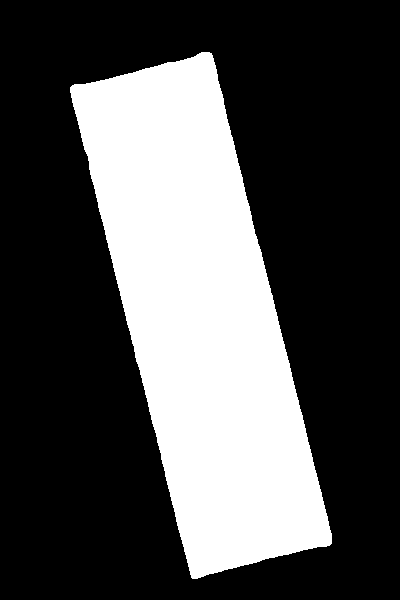

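Rack: centre (530.4, 272.7), yaw 13.96°, size 74.0 × 254.8 mm against 74 × 257 given. The wrist board measurement, 260 × 76 mm, also fits. Before moving I check the lamp clearance and the cone pad centre.

```bash
cat >> h.py <<'E'
from scipy.spatial.transform import Rotation as Ro
R0=Ro.from_quat([0.70710678,0.70710678,0,0])
def Q(a): return (Ro.from_euler('z',a)*R0).as_quat()
BC=np.array([496.5,-24.9]);BY=np.radians(-7.3);RC=np.array([530.4,272.7]);RY=np.radians(13.96)
def spot(c,a,s): return c+s*np.array([-np.sin(a),np.cos(a)])
def tri(pa,ua,pb,ub):
    ca,da=ray(pa,ua,False);cb,db=ray(pb,ub,False);da=da[0];db=db[0]
    s=np.linalg.lstsq(np.stack([da,-db],1),cb-ca,rcond=None)[0]
    A=ca+s[0]*da;B=cb+s[1]*db;return (A+B)/2,np.linalg.norm(A-B)
E
python3 - <<'E'
from workcell import env, hand, eyes, job
from h import *
ps,pd=eyes.camera_params("scene"),eyes.camera_params("side")
print("lamp",tri(ps,(160,118),pd,(308,70)))
print("ridge pos",spot(BC,BY,-93),"cone",spot(BC,BY,93))
p=dict(np.load("rack1.npz"));im=cv2.imread("pics/rack1.png")
cv2.imwrite("pics/td2.png",topdown(p,im,15,400,600,-170,120,True,2.0))
for y in (93,31,-31,-93): print(y,spot(BC,BY,y).round(1),spot(RC,RY,y).round(1),env.solve_ik([*spot(RC,RY,y),23],Q(RY)) is not None,env.solve_ik([*spot(BC,BY,y),27],Q(BY)) is not None)
E
```

```text
lamp (array([784.54154703, 340.65844023, 218.93411809]), np.float64(1.8906445317295466))
ridge pos [ 484.6829914  -117.14618316] cone [508.3170086   67.34618316]
93 [508.3  67.3] [508. 363.] True True
31 [500.4   5.8] [522.9 302.8] True True
-31 [492.6 -55.6] [537.9 242.6] True True
-93 [ 484.7 -117.1] [552.8 182.4] True True
```

View pics/td2.png

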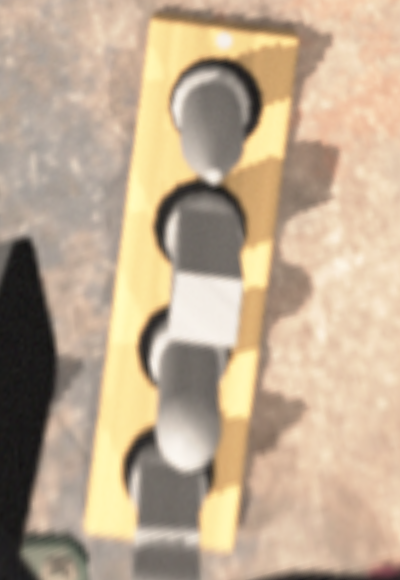

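Rectified at the pad top, the cone pad centres at about (215,105), which is (507.5, 67.5). The board model predicts (508.3, 67.3), and the flat pad agrees too. The lamp is clear, so I move the cone first.

```bash
cat > mv.py <<'E'
from workcell import env, hand, eyes, job
from h import *
def settle(pos,a,vel=120,tol=0.4,n=3):
    pos=np.array(pos,float); cmd=pos.copy()
    env.move_l(cmd,Q(a),vel)
    for _ in range(n):
        e=pos-np.array(env.current_eef_pos())
        if np.linalg.norm(e)<tol: break
        cmd=cmd+e; env.move_l(cmd,Q(a),30)
    return (np.array(env.current_eef_pos())-pos).round(2)
GH=12
def pick(sb,off=(0,0),up=150):
    b=spot(BC,BY,sb)+off
    env.move_ptp([*b,up],Q(BY)); hand.command_gripper(1.0,40)
    print("pick err",settle([*b,15+GH],BY))
    f0=np.array(env.current_ft_force())
    hand.command_gripper(0.0,40)
    print("opening",round(env.current_opening(),3),"mm",round(env.current_opening()*85,1),"dF",(np.array(env.current_ft_force())-f0).round(1))
    b2=np.array(env.current_eef_pos())
    env.move_l([*b2[:2],up],Q(BY),150)
    print("lifted opening",round(env.current_opening(),3),"dF",(np.array(env.current_ft_force())-f0).round(1),"t",env.current_clock())
def place(sr,up=150):
    r=spot(RC,RY,sr)
    env.move_ptp([*r,up],Q(RY)); 
    print("hover err",(np.array(env.current_eef_pos())-[*r,up]).round(2))
    f0=np.array(env.current_ft_force())
    print("place err",settle([*r,10+GH+4],RY))
    z=10+GH+4
    f=0
    for i in range(12):
        z-=0.6; e=env.current_eef_pos(); env.move_l([*r,z],Q(RY),20)
        f=(np.array(env.current_ft_force())-f0)[2]
        if f>3: break
    print("touch z",env.current_eef_pos()[2].round(2) if hasattr(env.current_eef_pos()[2],'round') else env.current_eef_pos()[2],"f",round(f,1),"t",env.current_clock())
E
cat >> mv.py <<'E'
def release(up=150):
    hand.command_gripper(0.75); p=np.array(env.current_eef_pos())
    env.move_l([*p[:2],p[2]+75],None,120); print("rel t",env.current_clock(),env.current_opening())
E
python3 - <<'E'
from mv import *
pick(93); 
cv2.imwrite("pics/c1.png",eyes.capture("side")[:,:,::-1])
E
```

```text
pick err [-0.04 -0.01 -0.31]
opening 0.341 mm 29.0 dF [-2.3  1.5  3.6]
lifted opening 0.34 dF [-1.   0.  -1.7] t 5.2083
```

View pics/c1.png

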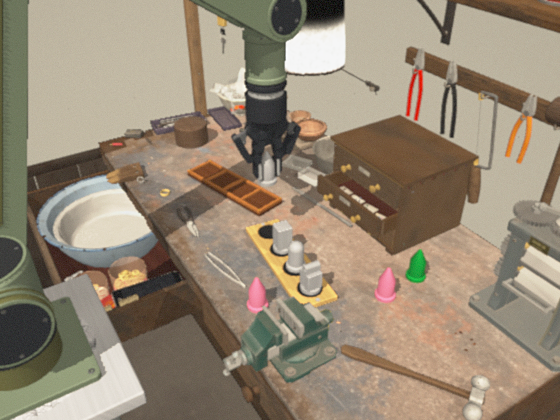

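The cone hangs upright in the jaws at (265,168), its pad at (262,232) is empty, and the others are undisturbed. The opening is 29 mm, about right for a 30 mm post. Placing it next.

```bash
python3 - <<'E'
from mv import *
place(-93); release()
cv2.imwrite("pics/c2s.png",eyes.capture("scene")[150:300,120:400,::-1])
cv2.imwrite("pics/c2.png",cv2.resize(eyes.capture("side")[130:330,150:400,::-1],None,fx=2.5,fy=2.5))
E
```

```text
hover err [-0.51  0.59 -1.26]
place err [ 0.02 -0.06 -0.32]
touch z 21.7 f 5.9 t 9.5
rel t 10.7083 0.749131291853057
```

View pics/c2.png

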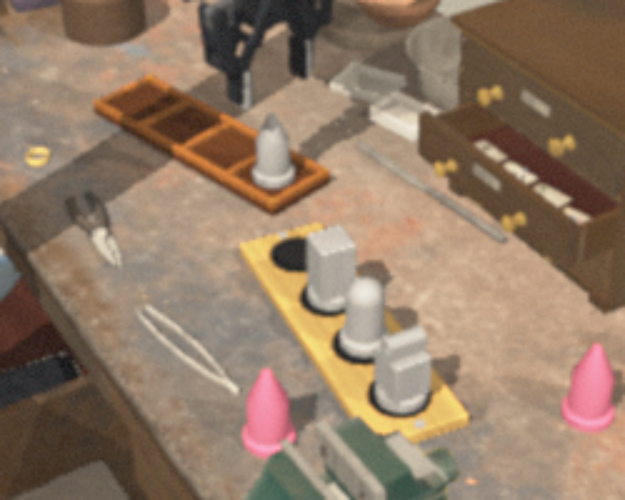

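The cone stands upright inside the right-end bay, at (272,150) in the crop. Touchdown was at z 21.7, as expected. Next the flat stake, then the dome, with a check between them.

```bash
python3 - <<'E'
from mv import *
pick(31)
if not 0.3<env.current_opening()<0.4: raise SystemExit("bad grip")
place(-31); release()
cv2.imwrite("pics/f2.png",cv2.resize(eyes.capture("side")[130:330,150:400,::-1],None,fx=2.5,fy=2.5))
E
```

```text
pick err [-0.08 -0.01 -0.32]
opening 0.346 mm 29.4 dF [1.6 0.1 1.6]
lifted opening 0.339 dF [ 0.1 -0.1 -1.9] t 15.15
hover err [-0.36 -1.17 -0.56]
place err [-0.06 -0.04 -0.36]
touch z 21.77 f 6.0 t 19.7833
rel t 20.9833 0.7517754610886302
```

View pics/f2.png

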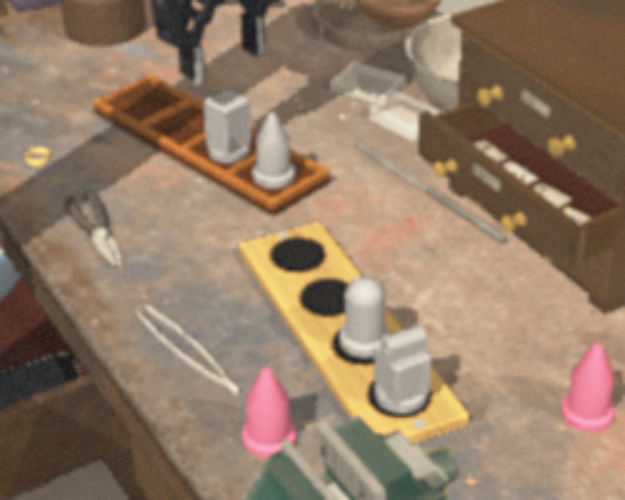

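The flat stake stands upright in the second bay, at (228,130). I hover over the dome and check the pink cone and the vise before descending.

```bash
python3 - <<'E'
from mv import *
b=spot(BC,BY,-31); env.move_ptp([*b,190],Q(BY))
p=eyes.camera_params("wrist"); im=eyes.capture("wrist")[:,:,::-1].copy()
np.savez("d1.npz",K=p["K"],world_to_cam=p["world_to_cam"]);cv2.imwrite("pics/d1.png",im)
ps=eyes.camera_params("side");i2=eyes.capture("side")[:,:,::-1].copy();cv2.imwrite("pics/d1s.png",cv2.resize(i2[200:400,200:400],None,fx=3,fy=3))
E
```

```text
(no output)
```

View pics/d1.png

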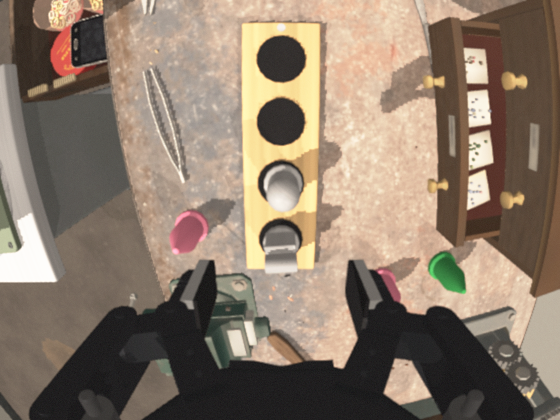

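View pics/d1s.png

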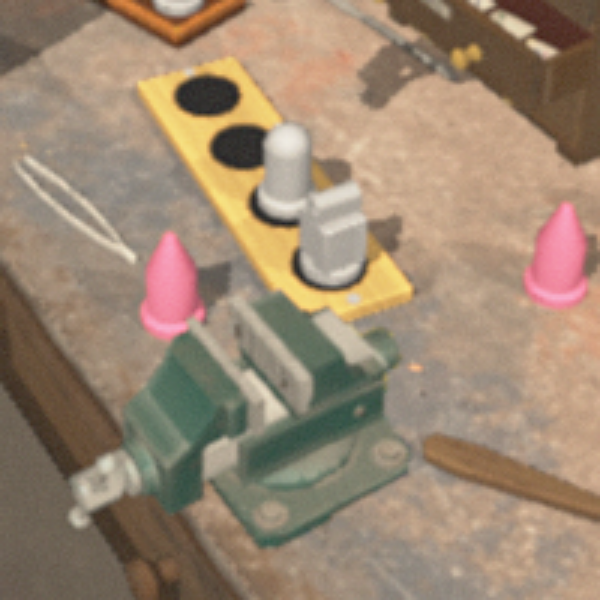

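```bash
python3 - <<'E'
from mv import *
p=dict(np.load("d1.npz"));ps=eyes.camera_params("side")
for z in (0,7): print("pink",z,plane(p,(192,226),z,True),"side",plane(ps,(200+172/3,200+320/3),z,False))
ca,da=ray(p,(266,327),True)
cb,db=ray(ps,(200+388/3,200+347/3),False)
s=np.linalg.lstsq(np.stack([da[0],-db[0]],1),cb-ca,rcond=None)[0]
print("knob",ca+s[0]*da[0],cb+s[1]*db[0])
for z in (40,60,80,100): print("vise jaw corner side",z,plane(ps,[(200+275/3,200+292/3),(200+235/3,200+297/3),(200+325/3,200+310/3)],z,False).round(0).tolist())
print("ridge",[plane(p,(uv),z,True).round(1).tolist() for uv,z in (((280,239),15),)])
im=cv2.imread("pics/d1.png");cv2.imwrite("pics/d1z.png",cv2.resize(im[150:370,150:350],None,fx=2.7,fy=2.7,interpolation=cv2.INTER_CUBIC))
E
```

```text
pink 0 [[386.39967772 -95.53890329]] side [[383.89568298 -95.39171644]]
pink 7 [[388.86413391 -92.96448279]] side [[ 380.6115211  -101.49687135]]
knob [ 455.50508113 -212.38786646   41.52595022] [ 455.18200278 -212.22943805   41.44828616]
vise jaw corner side 40 [[426.0, -142.0], [405.0, -134.0], [443.0, -169.0]]
vise jaw corner side 60 [[415.0, -159.0], [394.0, -151.0], [431.0, -186.0]]
vise jaw corner side 80 [[404.0, -176.0], [384.0, -168.0], [419.0, -202.0]]
vise jaw corner side 100 [[393.0, -194.0], [373.0, -186.0], [407.0, -218.0]]
ridge [[[483.8, -116.2]]]
```

View pics/d1z.png

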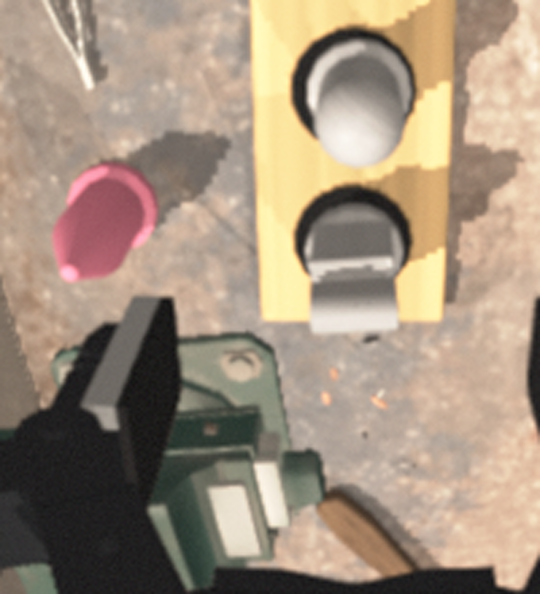

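The pink cone is at about (386,−95) and the vise lies beyond y ≈ −160. The ridge grasp's finger reaches only x ≈ 428 at y ≈ −117, so both are clear. The ridge pad reads (483.8, −116.2) against (484.7, −117.1) predicted. Continuing with the dome.

```bash
python3 - <<'E'
from mv import *
pick(-31)
if not 0.3<env.current_opening()<0.4: raise SystemExit("bad grip")
place(31); release()
cv2.imwrite("pics/g2.png",cv2.resize(eyes.capture("side")[130:330,150:400,::-1],None,fx=2.5,fy=2.5))
E
```

```text
pick err [-0.32  0.04 -0.13]
opening 0.339 mm 28.8 dF [ 0.8 -0.9  2. ]
lifted opening 0.332 dF [-0.5 -0.2 -1.6] t 25.925
hover err [ 0.15 -1.23 -0.21]
place err [-0.02 -0.03 -0.38]
touch z 21.85 f 5.6 t 30.9583
rel t 32.1667 0.7454523180233629
```

View pics/g2.png

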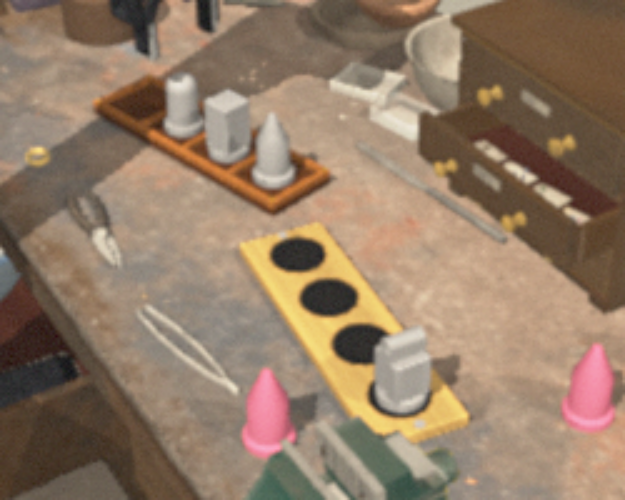

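The dome stands upright in the third bay, at (182,108). Last is the ridge stake.

```bash
python3 - <<'E'
from mv import *
pick(-93)
if not 0.3<env.current_opening()<0.4: raise SystemExit("bad grip")
place(93); release()
e=np.array(env.current_eef_pos()); env.move_l([e[0],e[1],190],None,150)
env.move_ptp([515,185,290],Q(RY))
cv2.imwrite("pics/r2.png",cv2.resize(eyes.capture("side")[130:330,150:400,::-1],None,fx=2.5,fy=2.5))
p=eyes.camera_params("wrist");im=eyes.capture("wrist")[:,:,::-1].copy()
cv2.imwrite("pics/r2w.png",im);cv2.imwrite("pics/r2t.png",topdown(p,im,11,430,630,135,430,True,2.0))
print(env.current_clock())
E
```

```text
pick err [-0.35  0.09 -0.15]
opening 0.357 mm 30.3 dF [-0.4 -0.5  2.5]
lifted opening 0.35 dF [ 0.2 -0.5 -3.6] t 37.0833
hover err [ 0.47 -1.17 -0.05]
place err [-0.04 -0.   -0.36]
touch z 21.68 f 3.1 t 42.5167
rel t 43.7167 0.7484345422218892
45.425
```

View pics/r2.png

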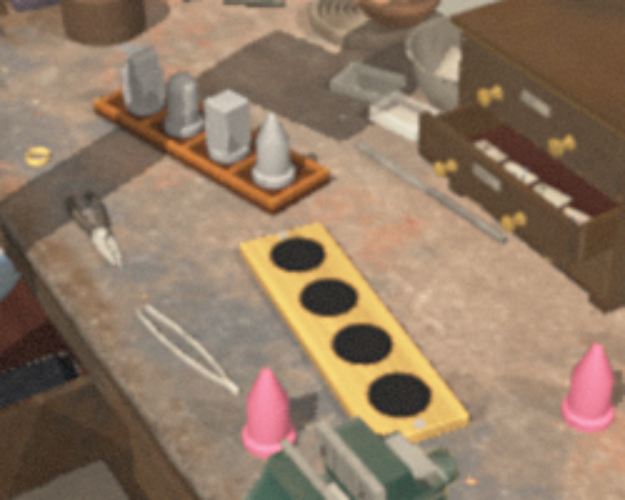

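View pics/r2t.png

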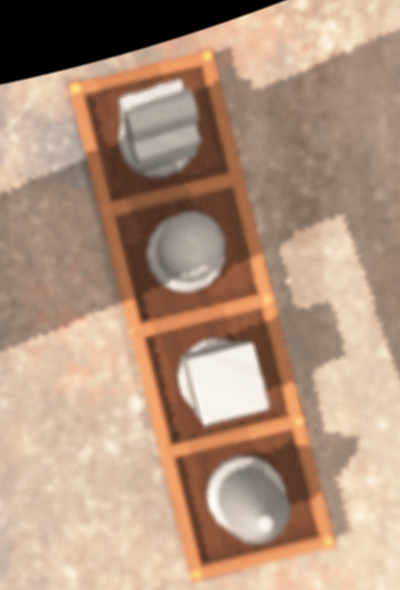

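All four feet sit within their bays, upright and roughly centred. From +y the order is ridge, dome, flat, cone, which is the reverse of the board. The arm is clear, so I hand in.

```bash
python3 - <<'E'
from workcell import env,job
print(env.current_ft_force()); job.job_done(); print(env.current_clock())
E
```

```text
[-1.11483133 -0.53747361  0.37912413]
the job is handed in; nothing more can be done
the job is handed in; nothing more can be done
```

All four stakes are in the rack in reverse order, and the job was handed in at about 45 s of the 86 s allowed. From left to right the board held cone, flat, dome, ridge. The rack now holds ridge, dome, flat, cone.

- **Placing:** Each stake touched its bay floor at a TCP height of 21.7 to 21.9 mm (22 expected), with a contact force of 3 to 6 N, and was then released.
- **Final pictures:** The last side and wrist pictures show all four upright and roughly centred, each within its own bay. The pads are empty, and the two decoys in view (both pink) are undisturbed. The gripper was parked clear above the rack.
- **Disagreement:** The rough scene and side estimates of the rack centre differed from the wrist one by up to about 10 mm. I put this down to the rack's side faces being in those masks and used the wrist value, which the placings bore out.

No check failed.

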